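# Pry open the parts case and complete the pump row

## Task

Use the orange pry bar, not the fingers, to lever up the yellow lid of the blue parts case; open the lid past upright, leave it open, and lay the bar back on its black mat. Then take the two gear pumps out of the case and stand one on each green card on the shelf, centred on its card and square with the shelf, so that the five pumps make one neat row. Set the pumps down rather than dropping them, and do not disturb the three pumps already on the shelf or the can, wrench and flange on the bench.

Things in the scene. Friction and masses are not known exactly. Their poses are not given: they have to be found in the camera images.
- pump_a: Bright aluminium: a gear pump standing in the case, shaft up: block 56 mm (its x) x 44 mm (its y) x 52 mm high, with a steel shaft, 14 mm thick and 14 mm high, on top; red plugs on its y faces; 0.42 kg. Origin: centre of its underside, z up. In the case its x runs roughly across the case (case y). On the shelf its x must lie along the shelf's x, either way round.
- pump_b: The second aluminium pump, the same in every way: a gear pump standing in the case, shaft up: block 56 mm (its x) x 44 mm (its y) x 52 mm high, with a steel shaft, 14 mm thick and 14 mm high, on top; red plugs on its y faces; 0.42 kg. Origin: centre of its underside, z up. 
- stock_a: Grey pump already standing in the row on the shelf, same shape and size as pump_a. Leave it alone. Which bay it stands in varies.
- stock_b: Grey pump already standing in the row on the shelf, same shape and size as pump_a. Leave it alone. Which bay it stands in varies.
- stock_c: Grey pump already standing in the row on the shelf, same shape and size as pump_a. Leave it alone. Which bay it stands in varies.
- card_a: Thin flat green card (90 mm along x, 46 mm along y, under 1 mm thick), fixed on the shelf board in one of the empty bays. Origin at its centre, on the board; axes parallel to the shelf's. Which bay varies.
- card_b: The second green card, in the other empty bay, same as card_a.
- shelf: Low shelf with a brown board, green steel frame: 130 mm deep (x), 320 mm long (y), fixed. Origin under its centre at bench level; the board's top is 45 mm above. Five bays at y = -116, -58, 0, 58, 116 mm, x = 0, parted by painted yellow lines; a pump in each leaves 14 mm between neighbours. No raised edges.
- case: Blue steel parts case, fixed: 160 x 160 mm, 90 mm high, walls 5 mm, inner floor 4 mm up. Origin under its centre, x away from the robot (front wall at x = -80 mm), z up. The pumps stand inside on the floor, one behind the other along x (centres near x = -43 and +29 mm).
- lid (a joint): Angle of the yellow lid (rad): 0 shut, 2.0 fully open. Flat plate 166 x 166 x 5 mm, hinged on the far (+x) rim along the case's y; its underside lies on the rim, 90 mm above the bench, and overhangs the front wall by 6 mm. The stiff hinge holds it wherever it is left; 2 N at the front edge lifts it.
- lid_edge (a point): Middle of the lid's front edge, on its underside; moves with the lid.
- lid_hinge (a point): Middle of the lid's hinge line, 90 mm above the bench, at case x = 80 mm.
- notch (a point): Centre of the pry notch, on the front wall's outer face, 82 mm above the bench: under the shut lid the wall is cut away 70 mm wide (y) and 16 mm high (74 to 90 mm above the bench). The pump shafts inside end 70 mm above the bench. A black stripe on the lid's top marks it. The blade goes in level, along the case's +x.
- pry_bar: Pry bar, 0.12 kg, lying on the mat: orange handle 100 mm long (x), 22 mm wide (y), 24 mm high, then a steel blade 80 mm long, 20 mm wide, 3 mm thick at mid-height (12 mm above its underside). Origin: centre of the handle's underside; x points to the blade tip (tip at x = 130 mm).
- bar_tip (a point): End of the pry bar's blade, mid-thickness.
- mat: Black rubber mat, fixed, 240 mm (x) x 110 mm (y) x 3 mm; origin under its centre.
- filter_can: Red filter can with a white band, 68 mm in diameter, 90 mm high; a bystander behind the work. Origin under its centre.
- wrench: Steel wrench, 170 mm long, lying on the bench to the left, a bystander.
- flange: Dark steel ring, 64 mm across, 14 mm high, lying on the bench to the right, a bystander.
Things that resemble listed ones, but are neither listed nor needed, are in the scene too. Of the things shaped like the pry_bar, the orange one is meant.

How it is judged:
By the outcome, as a careful person would: the job done as asked, in the order asked, and still so for the second after the job is handed in, with the robot touching nothing.
It also fails if it takes over 72 s, if anything falls off the work surface, if the arm or the gripper's body presses on something with over 40 N, if the wrist force passes 120 N, or if a joint passes its speed limit or range.

## Robot

A 7-joint arm with a two-finger parallel gripper is mounted at the origin on the work surface. World frame = base frame: x ahead of the robot, y to its left, z up, the work surface at z = 0. Lengths are in m, angles in rad, forces in N, time in s.
With the tool pointing down it reaches from about 0.425 to 0.825 m from the base axis. Payload 3.6 kg.
Tool frame: the origin (TCP) lies at the very end of the fingers, on their centre line; the grasp point (between the pads) lies 19 mm behind it; z points along the fingers, y is the line along which they close (so a half turn about z gives the same grasp; the last joint's range is limited). The gripper opens to 93 mm and grips with 3 to 60 N. Pads are 15 mm wide; open, the fingers measure 128 mm over their backs; the gripper's body (75 mm by 188 mm) begins 65 mm behind the grasp point.
Start: joints at [1.321, 0.615, -0.013, 1.423, 0.008, 1.103, -0.04], TCP at [0.144, -0.634, 0.219] pointing down, gripper open.
Joint ranges: [-3.12, 3.12], [-0.3, 2.06], [-1.34, 1.32], [0.26, 2.42], [-1.36, 4.5], [0.01, 1.98], [-2.84, 2.84]. Speed limits (rad/s): [2.79, 2.79, 3.14, 3.14, 3.14, 3.14, 3.14].

## Interface

Orientations are given as a unit quaternion [w, x, y, z].
In Python, from cell import sensors, imaging, sign_off gives the robot as it stands.
- The arm moves only by the tool drive_tool, never from a script. Its argument "plan" is a list of rows, each a list of 4 numbers: the shift along the tool's x, y, z in mm, then the turn about the tool's z in rad. A call has 1 to 20 rows; each row shifts and turns the commanded pose from where the row before left it, along the tool's axes as they then stand; what a row does not reach is not made up. A row lasts 1/10 s, in which the tool goes at most 50 mm and 8.59 degrees, less where a joint would pass 70% of its speed; a pose out of reach is approached as far as the arm can. A call is refused whole if a number of a shift passes 50 or a number of a turn 0.15, either way. A call with a gripper value outside its range is refused whole. "grip" is the closure, from -1 (fully open) to 1 (shut), set as the call begins (left out, the last holds). The fingers move at their own pace and stop on an object; "squeeze" is the grip in N (left out, the last holds). Time passes only in rows, so rows that do not move let the fingers close. It gives the time, the measured TCP pose, the force, the opening and the grip force at its end, in the units of the state.
- sensors.read_state(): the state, without advancing time (a new reading comes with each control period).
- imaging.camera(name): name is "scene" or "side" or "wrist"; returns a dict with "pixels" (420x560x3 uint8, blue, green, red), "vertical_fov" (degrees; the focal length in pixels is half the picture's height over the tangent of half this angle, whatever the lens; pixels are square), "cx", "cy" (the principal point, pixels), "xyz" and "rotation" of the camera in the world; the wrist camera has in their place "tool_from_camera" (4x4, takes a point from camera to tool coordinates, whose origin is the TCP and whose axes are the flange's). Camera axes: x right, y up, looking along -z (the intrinsics and any distortion apply to the point x, -y, -z); pixel columns grow to the right and rows downward; lengths in m; the calibration is good to about 2 mm. A picture is of the moment at which its call begins: read the wrist's pose just before it. There is no depth.
- sign_off(): hands the job in; it is judged then, once.
The state is a dict: "t": time; "joint_positions": joint angles; "dq": joint speeds; "effort": joint torques, N m; "tool_pos": TCP position; "tcp_rot": TCP orientation; "wrist_force": force on the tool from outside, world axes, zero at the start; "moment": the same for the moment, N m; "finger_gap": finger opening in m; "gripper_force": force on a finger pad.
Only numpy, scipy, OpenCV 4.12 (cv2) and the standard library are available. Lean on these libraries where they do the work, as an engineer would, in place of code of your own. Each camera call takes 0.05 s, during which the arm holds its last target. There are 200 camera calls.

## Working session

There is one attempt and no reset: what is moved stays moved. The work goes in short steps, Python scripts to look and compute and a tool call to move; the robot and the scene stay as the last step left them, time stands still between calls to the robot, and variables do not carry over. Pictures are saved under pics/ and viewed, at most 10 in all, crops included, and the job is handed in when it is done.

Besides the shell and the picture viewer there is one more tool, called after ">>>" as a command line: name --pt "numbers of a row" for each row, then --argument value for the rest. drive_tool: Moves the arm, as the interface text tells. Its arguments: {"type":"object","properties":{"plan":{"type":"array"},"grip":{"type":"number"},"squeeze":{"type":"number"}},"required":["plan"]}

```bash
mkdir -p pics; ls; cat > h.py <<'E'
import numpy as np, cv2, json, pickle
from cell import sensors, imaging
def snap(name, fn):
    s=sensors.read_state(); c=imaging.camera(name); c=dict(c); c['state']={k:np.array(v).tolist() for k,v in s.items()}
    cv2.imwrite('pics/'+fn+'.png', np.array(c['pixels'])); pickle.dump(c,open(fn+'.pkl','wb')); return c
E
python3 - <<'E'
from h import *
for n in ['scene','side']:
    c=snap(n,n+'0'); print({k:v for k,v in c.items() if k not in('pixels','state')})
c=snap('wrist','wrist0'); print({k:v for k,v in c.items() if k!='pixels'})
a=np.vstack([cv2.imread('pics/scene0.png')]);b=cv2.imread('pics/side0.png')
cv2.imwrite('pics/s0.png',cv2.resize(a,(800,600),interpolation=cv2.INTER_CUBIC))
cv2.imwrite('pics/d0.png',cv2.resize(b,(800,600),interpolation=cv2.INTER_CUBIC))
E
```

```text
pics
{'vertical_fov': 46.520770248348235, 'cx': 282.8673563804299, 'cy': 208.4484014664547, 'xyz': array([ 0.96122685, -0.69931484,  1.34382223]), 'rotation': array([0.91335529, 0.28041239, 0.07834887, 0.28462687])}
{'vertical_fov': 54.93531224698816, 'cx': 277.5314531281192, 'cy': 207.81930257992664, 'xyz': array([-0.07950072,  0.60527363,  1.05409835]), 'rotation': array([-0.34429408, -0.1251968 ,  0.31089997,  0.87699975])}
{'vertical_fov': 64.39401181676622, 'cx': 283.5512629684841, 'cy': 206.53543200415766, 'tool_from_camera': array([[-2.10141934e-04,  9.56472307e-01,  2.91823030e-01,
         8.23012198e-02],
       [ 9.99999958e-01,  1.43472458e-04,  2.49858594e-04,
        -1.14150844e-04],
       [ 1.97114259e-04,  2.91823071e-01, -9.56472298e-01,
        -1.66014767e-01],
       [ 0.00000000e+00,  0.00000000e+00,  0.00000000e+00,
         1.00000000e+00]]), 'state': {'t': 0.1, 'joint_positions': [1.3205113547740337, 0.6158215428733226, -0.01263482250179016, 1.424714615876641, 0.008118470736812875, 1.1033584398331084, -0.04040834285623416], 'dq': [0.0011952277306440297, -0.003520860199294913, -0.0003318191769751675, -0.003658295710337059, -0.0008659755682595263, 0.00188335400196057, -0.002065405903760101], 'effort': [0.0006065255365683697, -46.003825664520264, 0.21000971551984549, -16.624284982681274, -0.06114764604717493, 0.01688710239250213, 9.717384273244534e-05], 'tool_pos': [0.14411270068206045, -0.6331150158885326, 0.2176055235041353], 'tcp_rot': [-0.0011168244834495731, 0.9937414529660601, 0.11169895826342068, -0.00014171395029881137], 'wrist_force': [-0.6845626495650358, -0.17373836692019692, -0.0770544108295704], 'moment': [0.008399614735162583, -0.001959097203104178, 0.01910274441152365], 'gripper_force': 0.0, 'finger_gap': 0.09276487772892072}}
```

View pics/s0.png

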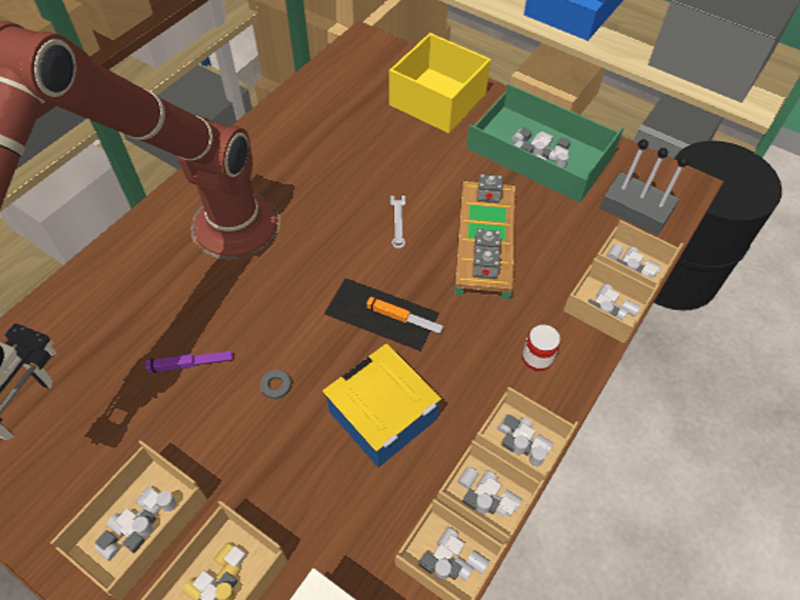

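View pics/d0.png

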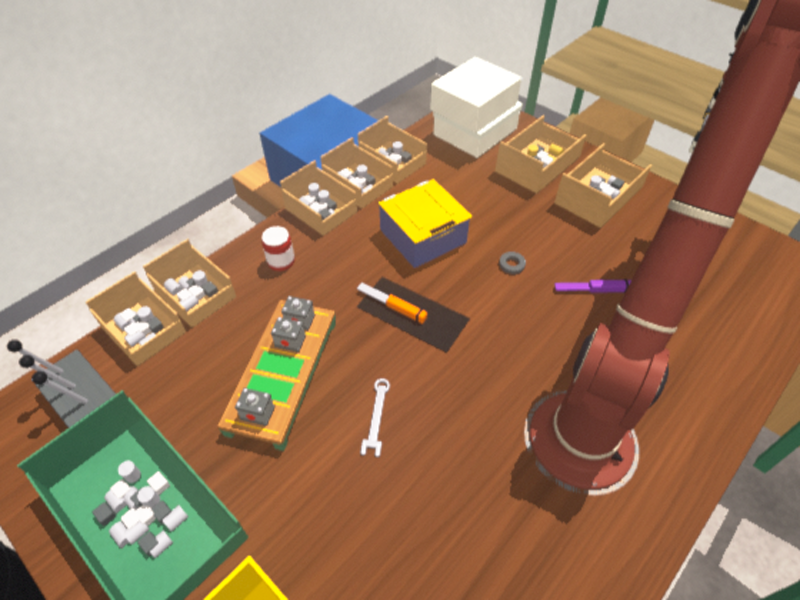

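Scene and side both show the orange bar on the black mat (scene ~(400,315)), the shut case (scene (383,400)), and the shelf with the two cards in adjacent bays (scene (487,220)). The purple bar is a decoy. Next: rough positions from the two views.

```bash
cat >> h.py <<'E'
from scipy.spatial.transform import Rotation as R
def camof(c):
    f=210/np.tan(np.radians(c['vertical_fov'])/2)
    if 'xyz' in c:
        p=np.array(c['xyz']);q=np.array(c['rotation']);M=R.from_quat(q[[1,2,3,0]]).as_matrix()
    else:
        q=np.array(c['state']['tcp_rot']);T=np.eye(4);T[:3,:3]=R.from_quat(q[[1,2,3,0]]).as_matrix();T[:3,3]=c['state']['tool_pos']
        T=T@c['tool_from_camera'];p=T[:3,3];M=T[:3,:3]
    return f,p,M
def ray(c,u,v):
    f,p,M=camof(c);d=M@np.array([(u-c['cx'])/f,-(v-c['cy'])/f,-1]);return p,d/np.linalg.norm(d)
def proj(c,X):
    f,p,M=camof(c);d=M.T@(np.atleast_2d(X)-p).T;return np.c_[c['cx']+f*d[0]/-d[2],c['cy']-f*d[1]/-d[2]]
def onz(c,u,v,z):
    p,d=ray(c,u,v);return p+d*(z-p[2])/d[2]
def tri(*obs):
    A=0;b=0
    for c,u,v in obs:
        p,d=ray(c,u,v);P=np.eye(3)-np.outer(d,d);A=A+P;b=b+P@p
    X=np.linalg.solve(A,b);return X,[np.linalg.norm((np.eye(3)-np.outer(ray(*o)[1],ray(*o)[1]))@(X-ray(*o)[0]))*1000 for o in obs]
def load(n): return pickle.load(open(n+'.pkl','rb'))
E
python3 - <<'E'
from h import *
np.set_printoptions(precision=4,suppress=True)
s,d=load('scene0'),load('side0');k=.7
P={'bar end':((368,302),(426,318)),'tip':((441,328),(360,288)),'lid far-left(front-left)':((386,345),(466,217)),
'card mid1':((489,213),(271,388)),'can top':((544,334),(277,236)),'flange':((276,384),(512,262)),'wrench head':((399,243),(382,384))}
for n,(a,b) in P.items(): print(n,*tri((s,a[0]*k,a[1]*k),(d,b[0]*k,b[1]*k)))
for n,a,z in [('lidA',(323,391),.095),('lidB',(386,345),.095),('lidC',(441,399),.095),('lidD',(379,449),.095),('shelfTL',(462,181),.045),('shelfTR',(514,185),.045),('shelfBL',(456,290),.045),('shelfBR',(513,292),.045),
('mat1',(346,279),.003),('mat2',(439,317),.003),('mat3',(423,349),.003),('mat4',(325,313),.003)]: print(n,onz(s,a[0]*k,a[1]*k,z))
E
```

```text
bar end [ 0.4134 -0.0091  0.0142] [np.float64(2.676797473205587), np.float64(2.6767974732054656)]
tip [0.5872 0.0286 0.0123] [np.float64(2.824195351973067), np.float64(2.8241953519732483)]
lid far-left(front-left) [ 0.5141 -0.1733  0.1532] [np.float64(56.67074524954245), np.float64(56.67074524954228)]
card mid1 [0.5138 0.353  0.0448] [np.float64(5.205825793909043), np.float64(5.205825793908941)]
can top [0.7942 0.0939 0.0935] [np.float64(4.001555002177972), np.float64(4.001555002178069)]
flange [ 0.374  -0.2858  0.0081] [np.float64(2.0544547373649547), np.float64(2.054454737364905)]
wrench head [0.371 0.178 0.006] [np.float64(2.327739708770883), np.float64(2.327739708770808)]
lidA [ 0.4997 -0.2707  0.095 ]
lidB [ 0.5415 -0.1142  0.095 ]
lidC [ 0.7005 -0.1523  0.095 ]
lidD [ 0.6603 -0.3058  0.095 ]
shelfTL [0.4072 0.4096 0.045 ]
shelfTR [0.5218 0.4737 0.045 ]
shelfBL [0.572  0.1168 0.045 ]
shelfBR [0.6806 0.1861 0.045 ]
mat1 [0.3304 0.0213 0.003 ]
mat2 [0.5671 0.0577 0.003 ]
mat3 [ 0.5833 -0.0327  0.003 ]
mat4 [ 0.3484 -0.0819  0.003 ]
```

>>> drive_tool --pt "15 -15 -5 0" --pt "29 -29 -9 0" --pt "29 -29 -9 0" --pt "29 -29 -9 0" --pt "29 -29 -9 0" --pt "29 -29 -9 0" --pt "29 -29 -9 0" --pt "29 -29 -9 0" --pt "29 -29 -9 0" --pt "29 -29 -9 0" --pt "29 -29 -9 0" --pt "29 -29 -9 0" --pt "29 -29 -9 0" --pt "29 -29 -9 0" --pt "29 -29 -9 0" --pt "29 -29 -9 0" --pt "25 -15 -5 0" --pt "0 0 0 0" --pt "0 0 0 0"

```text
t: 2.05
tool_pos: [0.5039, -0.075, 0.3631]
tcp_rot: [0.0, 0.994, 0.112, -0.001]
wrist_force: [0.5, -1.6, 0.1]
finger_gap: 0.093
gripper_force: 0.0
```

```bash
cat >> h.py <<'E'
def pose(s=None):
    s=s or sensors.read_state();q=np.array(s['tcp_rot']);M=R.from_quat(q[[1,2,3,0]]).as_matrix()
    return np.array(s['tool_pos']),np.arctan2(M[1,0],M[0,0]),M
def to(x,y,z,yaw):
    p,a,M=pose();d=M.T@(np.array([x,y,z])-p)*1000;t=(a-yaw+np.pi)%(2*np.pi)-np.pi  # tool z down: +turn lowers yaw
    print('tool shift mm',d.round(1),'turn',round(t,3),'norm',np.linalg.norm(d).round(),'at',p.round(4),'yaw',round(a,4))
E
python3 - <<'E'
from h import *
c=snap('wrist','w1'); print(pose(), c['state']['joint_positions'])
cv2.imwrite('pics/w1b.png',cv2.resize(cv2.imread('pics/w1.png'),(800,600),interpolation=cv2.INTER_CUBIC))
E
```

```text
(array([ 0.50341022, -0.07603895,  0.36312029]), np.float64(0.22242148314217913), array([[ 9.75364434e-01,  2.20592836e-01, -1.73848400e-03],
       [ 2.20591712e-01, -9.75365896e-01, -8.15972703e-04],
       [-1.87565573e-03,  4.12375592e-04, -9.99998156e-01]])) [0.29617912521091705, 0.2890996137886132, -0.26386908878522664, 1.5655940669458726, 0.07777517295690857, 1.2987009759492965, -1.3244571823611742]
```

View pics/w1b.png

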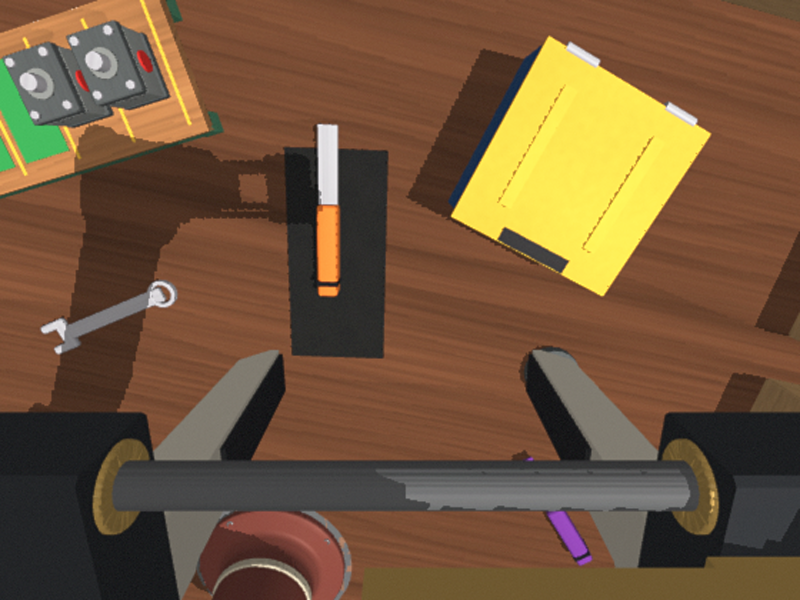

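Wrist view: bar tip (327,124), handle rear (328,296); lid corners (450,217), (603,296), (710,133), (550,37).

```bash
python3 - <<'E'
from h import *
np.set_printoptions(precision=4,suppress=True)
s,d,w=load('scene0'),load('side0'),load('w1');k=.7
t=lambda n,ws,ss,dd: print(n,*tri(*[(c,a*k,b*k) for c,(a,b) in zip((w,s,d),(ws,ss,dd))]))
t('tip',(327.5,124),(441,328),(360,288)); t('handle rear top',(328,283),(370,297),(427,311))
C=[(450,217),(603,296),(710,133),(550,37)]
S=[(386,345),(323,391),(379,449),(441,399)]
for a,b in zip(C,S): print('lid',*tri((w,a[0]*k,a[1]*k),(s,b[0]*k,b[1]*k)), onz(w,a[0]*k,a[1]*k,.095))
L=np.array([onz(w,a*k,b*k,.095) for a,b in C]);print('ctr',L.mean(0),'sides',[np.linalg.norm(L[i]-L[i-1]) for i in range(4)],'yaws',[np.arctan2(*(L[i]-L[j])[[1,0]]) for i,j in((3,0),(2,1))],[np.arctan2(*(L[i]-L[j])[[1,0]])-np.pi/2 for i,j in((0,1),(3,2))])
for n,p,z in[('tip',(327.5,124),.015),('hfront top',(327.5,205),.027),('hrear top',(328,282),.027),('hrear bottom',(328,296),.004),('mat',(285,148),.003),('mat',(388,151),.003),('mat',(383,357),.003),('mat',(293,355),.003)]: print(n,onz(w,p[0]*k,p[1]*k,z))
E
```

```text
tip [0.5885 0.0276 0.0119] [np.float64(2.2119438044715682), np.float64(3.0209012575633123), np.float64(3.246117103825478)]
handle rear top [ 0.4212 -0.0088  0.0337] [np.float64(9.70755136168819), np.float64(4.402084258628875), np.float64(10.268289119693568)]
lid [ 0.5363 -0.1099  0.0848] [np.float64(1.777407347038834), np.float64(1.777407347038869)] [ 0.5358 -0.1093  0.095 ]
lid [ 0.4972 -0.2704  0.0935] [np.float64(1.8974174103553885), np.float64(1.8974174103554866)] [ 0.4956 -0.2703  0.095 ]
lid [ 0.658  -0.3076  0.0968] [np.float64(3.0019790113376357), np.float64(3.0019790113376583)] [ 0.6556 -0.31    0.095 ]
lid [ 0.6983 -0.1521  0.0918] [np.float64(1.9325251663734695), np.float64(1.9325251663734548)] [ 0.6958 -0.1525  0.095 ]
ctr [ 0.5957 -0.2105  0.095 ] sides [np.float64(0.16577443714020132), np.float64(0.16586232450211325), np.float64(0.164904723933633), np.float64(0.16261488725753312)] yaws [np.float64(-0.2630674109147629), np.float64(-0.24345641074961516)] [np.float64(-0.24485504671151936), np.float64(-0.25003529903149246)]
tip [0.5903 0.0258 0.015 ]
hfront top [0.5118 0.0099 0.027 ]
hrear top [ 0.4299 -0.0053  0.027 ]
hrear bottom [ 0.4064 -0.0059  0.004 ]
mat [0.557  0.0672 0.003 ]
mat [ 0.5782 -0.0393  0.003 ]
mat [ 0.3451 -0.0838  0.003 ]
mat [0.3236 0.0221 0.003 ]
```

```bash
python3 - <<'E'
from h import *
w=load('w1')
a=onz(w,328*.7,296*.7,.027);b=onz(w,327.5*.7,205*.7,.027);t=onz(w,327.5*.7,124*.7,.015)
print(a,b,np.linalg.norm(a-b),np.arctan2(*(b-a)[[1,0]]),np.arctan2(*(t-a)[[1,0]]))
to(.495,.006,.13,.195)
E
```

```text
[ 0.41416296 -0.00810813  0.027     ] [0.51182624 0.00988739 0.027     ] 0.09930737143503016 0.18221700379912212 0.19015089464243004
tool shift mm [ 10.3 -82.  233.1] turn 0.027 norm 247.0 at [ 0.5034 -0.076   0.3631] yaw 0.2224
```

>>> drive_tool --pt "1 -8 20 0.005" --pt "2 -14 40 0.006" --pt "2 -14 40 0.006" --pt "2 -14 40 0.006" --pt "2 -14 40 0.006" --pt "1 -12 35 0.005" --pt "0 -6 18 0" --pt "0 0 0 0" --pt "0 0 0 0"

```text
t: 3.0
tool_pos: [0.4971, 0.0058, 0.1311]
tcp_rot: [0.0, 0.996, 0.094, 0.0]
wrist_force: [0.4, 0.1, 0.1]
finger_gap: 0.093
gripper_force: 0.0
```

```bash
python3 - <<'E'
from h import *
c=snap('wrist','w2'); print(pose()[:2])
cv2.imwrite('pics/w2b.png',cv2.resize(cv2.imread('pics/w2.png'),(800,600),interpolation=cv2.INTER_CUBIC))
E
```

```text
(array([0.49782329, 0.00587533, 0.13175164]), np.float64(0.18739936653768752))
```

View pics/w2b.png

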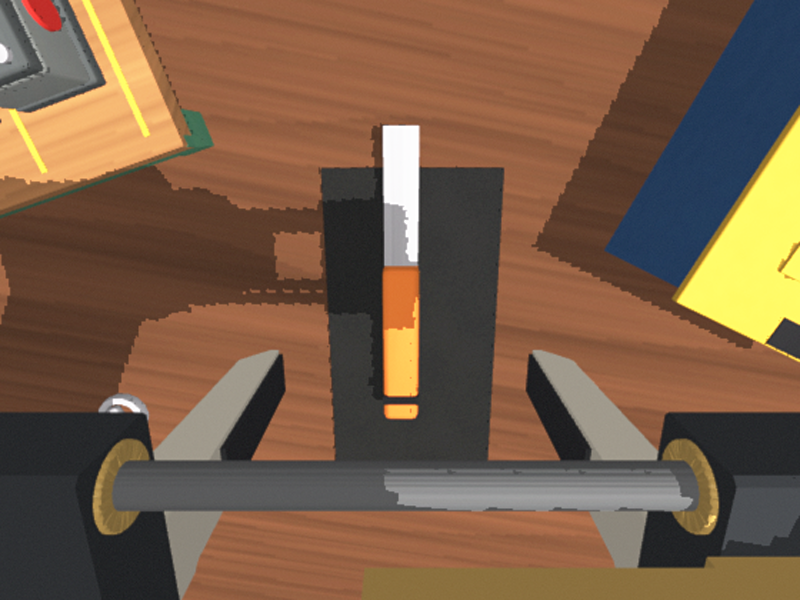

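Close view: the bar lies straight under the tool: tip (401,125), handle front (401,266), rear (401,418).

```bash
python3 - <<'E'
from h import *
np.set_printoptions(precision=4,suppress=True)
w,v=load('w1'),load('w2');k=.7
print('tip',*tri((w,327.5*k,124*k),(v,401*k,125*k)),onz(v,401*k,125*k,.015))
print('hf',*tri((w,327.5*k,205*k),(v,401*k,266*k)),onz(v,401*k,266*k,.027),'rear',*tri((w,328*k,296*k),(v,401*k,418*k)),onz(v,401*k,418*k,.027))
p,a,M=pose();
for X in(onz(v,401*k,125*k,.015),onz(v,401*k,266*k,.027),onz(v,401*k,418*k,.027)): print((M.T@(X-p)*1000).round(1))
E
```

```text
tip [0.5904 0.0259 0.0144] [np.float64(0.10268986139819279), np.float64(0.10268986139825621)] [0.5905 0.0259 0.015 ]
hf [0.5105 0.0113 0.0144] [np.float64(0.5190752255800092), np.float64(0.5190752255798193)] [0.5139 0.0115 0.027 ] rear [ 0.4124 -0.0075  0.0222] [np.float64(0.1271901998168689), np.float64(0.12719019981694477)] [ 0.4153 -0.0069  0.027 ]
[ 94.6  -2.6 116.9]
[ 16.7  -2.7 104.8]
[-83.7  -2.9 104.6]
```

>>> drive_tool --pt "0 -2.7 20 0" --pt "0 0 35 0" --pt "0 0 35 0" --pt "0 0 25 0" --pt "0 0 10 0" --pt "0 0 0 0" --pt "0 0 0 0" --squeeze 60

```text
t: 3.75
tool_pos: [0.498, 0.0097, 0.0071]
tcp_rot: [0.0, 0.996, 0.094, 0.001]
wrist_force: [-0.2, -0.7, 0.6]
finger_gap: 0.0928
gripper_force: 0.0
```

>>> drive_tool --pt "0 0 0 0" --pt "0 0 0 0" --pt "0 0 0 0" --pt "0 0 0 0" --pt "0 0 0 0" --pt "0 0 0 0" --pt "0 0 0 0" --pt "0 0 0 0" --grip 1 --squeeze 60

```text
t: 4.55
tool_pos: [0.4966, 0.0101, 0.0056]
tcp_rot: [-0.0, 0.995, 0.095, -0.0]
wrist_force: [0.5, -0.3, -0.5]
finger_gap: 0.0335
gripper_force: 0.0
```

>>> drive_tool --pt "0 0 0 0" --pt "0 0 0 0" --pt "0 0 0 0" --pt "0 0 0 0"

```text
t: 4.95
tool_pos: [0.4966, 0.01, 0.0056]
tcp_rot: [-0.0, 0.995, 0.095, -0.0]
wrist_force: [0.5, 0.0, -0.1]
finger_gap: 0.0215
gripper_force: 60.0
```

```bash
python3 - <<'E'
from h import *
print(pose()[:2]); s=sensors.read_state(); print(s['finger_gap'],s['gripper_force'])
E
```

```text
(array([0.49656769, 0.0100306 , 0.00563057]), np.float64(0.18984748770972396))
0.02147190370594485 59.9573940038681
```

>>> drive_tool --pt "0 0 -10 0" --pt "0 0 -25 0" --pt "0 0 -40 0" --pt "0 0 -40 0" --pt "0 0 -25 0" --pt "0 0 0 0"

```text
t: 5.55
tool_pos: [0.499, 0.0104, 0.1498]
tcp_rot: [0.0, 0.995, 0.095, 0.004]
wrist_force: [1.2, -0.1, -1.3]
finger_gap: 0.0213
gripper_force: 60.0
```

```bash
python3 - <<'E'
from h import *
to(.4106,-.163,.14,-.25)
E
```

```text
tool shift mm [-119.6  153.6    8.9] turn 0.44 norm 195.0 at [0.499  0.0104 0.1498] yaw 0.1897
```

>>> drive_tool --pt "-12 15 1 0" --pt "-26 34 2 0" --pt "-28 36 2 0" --pt "-28 36 2 0" --pt "-20 26 2 0" --pt "-5.6 6.6 0 0.04" --pt "0 0 0 0.1" --pt "0 0 0 0.12" --pt "0 0 0 0.1" --pt "0 0 0 0.08" --pt "0 0 0 0" --pt "0 0 0 0"

```text
t: 6.75
tool_pos: [0.4081, -0.1625, 0.1364]
tcp_rot: [-0.0, 0.992, -0.123, -0.0]
wrist_force: [1.1, -0.8, -1.6]
finger_gap: 0.0216
gripper_force: 60.0
```

```bash
python3 - <<'E'
from h import *
print(pose()[:2],np.round(sensors.read_state()['joint_positions'],2))
c=snap('wrist','w3')
cv2.imwrite('pics/w3b.png',cv2.resize(cv2.imread('pics/w3.png'),(800,600),interpolation=cv2.INTER_CUBIC))
to(.4106,-.163,.073,-.25)
E
```

```text
(array([ 0.40805969, -0.16250856,  0.13635192]), np.float64(-0.24739220566885256)) [ 0.43  0.42 -0.13  2.1   0.09  0.62 -1.59]
tool shift mm [ 2.6 -0.3 63.4] turn 0.002 norm 63.0 at [ 0.4081 -0.1627  0.1364] yaw -0.2479
```

View pics/w3b.png

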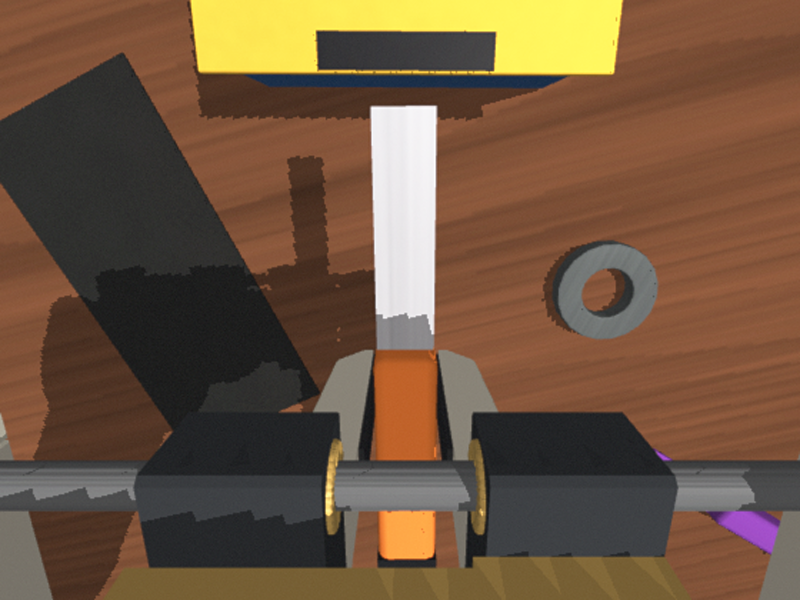

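Blade tip at (404,106), centred on the black stripe (mid 406) and square with the lid edge (row 73).

```bash
python3 - <<'E'
from h import *
v=load('w3');k=.7;p,a,M=pose(v['state'])
T=lambda X:(M.T@(X-p)*1000).round(1)
print('tip',T(onz(v,404*k,106*k,p[2]+.009)),'width', T(onz(v,372*k,106*k,p[2]+.009)),T(onz(v,436*k,106*k,p[2]+.009)))
for u in((195,73),(616,74),(406,73)): print(T(onz(v,u[0]*k,u[1]*k,.092)))
print('base of handle front',T(onz(v,376*k,350*k,p[2]+.021)),T(onz(v,436*k,350*k,p[2]+.021)))
E
```

```text
tip [95.  -0.9 -9.1] width [ 95.  -10.7  -9.1] [95.   9.  -9.1]
[111.8 -85.4  44.3]
[111.4  84.7  44.2]
[ 1.118e+02 -1.000e-01  4.430e+01]
base of handle front [ 19.  -10.1 -21. ] [ 19.    9.7 -21. ]
```

>>> drive_tool --pt "0 0 15 0" --pt "0 0 22 0" --pt "0 0 18 0" --pt "0 0 8 0" --pt "0 0 0 0" --pt "0 0 0 0" --pt "5 0 0 0" --pt "10 0 0 0" --pt "10 0 0 0" --pt "10 0 0 0" --pt "8 0 0 0" --pt "0 0 0 0" --pt "0 0 0 0"

```text
t: 8.1
tool_pos: [0.4495, -0.1739, 0.0735]
tcp_rot: [-0.0, 0.992, -0.125, -0.0]
wrist_force: [-0.3, -0.3, -1.2]
finger_gap: 0.0215
gripper_force: 60.0
```

```bash
python3 - <<'E'
from h import *
p,a,M=pose();print(p,a)
C=np.array([.5995,-.2113]);e=np.array([np.cos(-.249),np.sin(-.249)])
print('TCP case x,y',(p[:2]-C)@e,(p[:2]-C)@[-e[1],e[0]],'tip x',(p[:2]-C)@e+.095)
E
```

```text
[ 0.4495343  -0.17388064  0.07348169] -0.25008335286572964
TCP case x,y -0.15456209489336736 -0.000691459907385672 tip x -0.05956209489336736
```

>>> drive_tool --pt "0 0 -4 0" --pt "0 0 -4 0" --pt "0.5 0 -9 0" --pt "0.5 0 -10 0" --pt "1.5 0 -10 0" --pt "3 0 -10 0" --pt "0 0 0 0" --pt "0 0 0 0"

```text
t: 8.9
tool_pos: [0.4557, -0.1755, 0.1213]
tcp_rot: [0.0, 0.992, -0.125, 0.001]
wrist_force: [-0.0, -0.4, -1.0]
finger_gap: 0.0216
gripper_force: 60.0
```

```bash
python3 - <<'E'
from h import *
c=snap('wrist','w4')
cv2.imwrite('pics/w4b.png',cv2.resize(cv2.imread('pics/w4.png'),(800,600),interpolation=cv2.INTER_CUBIC))
print(pose()[:2],sensors.read_state()['moment'])
E
```

```text
(array([ 0.45535396, -0.17547783,  0.12100313]), np.float64(-0.25028286798215704)) [ 0.04334229 -0.02426638 -0.0308356 ]
```

View pics/w4b.png

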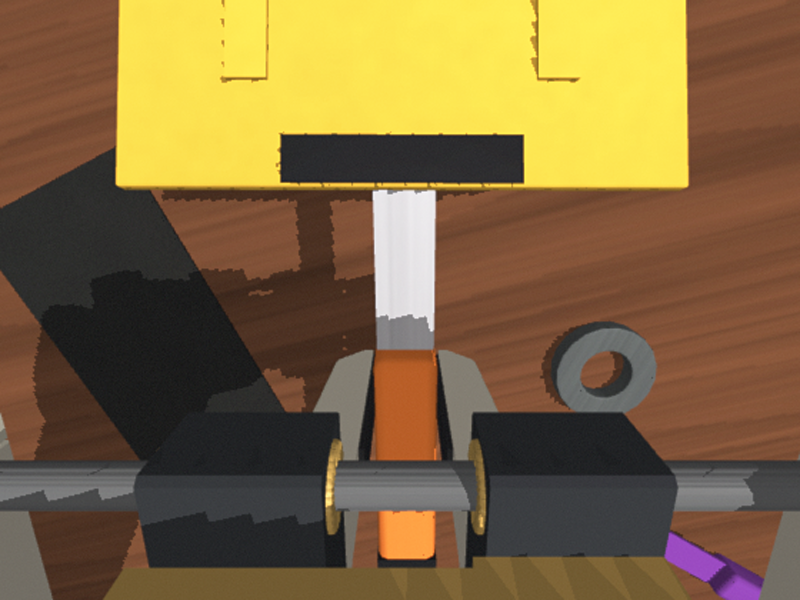

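Lid edge (row 187) is up and the bar has not turned in the grip. Continuing along the arc.

>>> drive_tool --pt "4 0 -10 0" --pt "4 0 -10 0" --pt "5 0 -9 0" --pt "5.5 0 -9 0" --pt "6.5 0 -8 0" --pt "6.5 0 -8 0" --pt "7.5 0 -7 0" --pt "8 0 -7 0" --pt "8.5 0 -6 0" --pt "9 0 -6 0" --pt "9.5 0 -5 0" --pt "9.5 0 -4 0" --pt "10 0 -3 0" --pt "10 0 -3 0" --pt "10 0 -2 0" --pt "10 0 -1 0" --pt "0 0 0 0"

```text
t: 10.65
tool_pos: [0.5769, -0.2064, 0.219]
tcp_rot: [0.0, 0.992, -0.125, 0.002]
wrist_force: [0.2, -0.1, -1.0]
finger_gap: 0.0212
gripper_force: 60.0
```

>>> drive_tool --pt "8 0 3 0" --pt "10 0 5 0" --pt "10 0 5 0" --pt "10 0 5 0" --pt "8 0 4 0" --pt "4 0 2 0" --pt "0 0 0 0" --pt "0 0 0 0"

```text
t: 11.45
tool_pos: [0.6233, -0.2183, 0.1946]
tcp_rot: [-0.0, 0.992, -0.125, 0.0]
wrist_force: [-0.7, -0.2, -2.2]
finger_gap: 0.0213
gripper_force: 60.0
```

```bash
python3 - <<'E'
from h import *
c=snap('side','d1');e=snap('wrist','w5')
cv2.imwrite('pics/v5.png',np.hstack([cv2.resize(cv2.imread('pics/d1.png')[90:290,190:390],(400,400)),cv2.resize(cv2.imread('pics/w5.png'),(400,400))]))
p,a,M=pose();print(p,a)
C=np.array([.5995,-.2113]);e=np.array([np.cos(-.249),np.sin(-.249)])
print('tip x',(p[:2]-C)@e+.095)
E
```

```text
[ 0.62315877 -0.21835294  0.19497605] -0.2502237059952912
tip x 0.1196672049506714
```

View pics/v5.png

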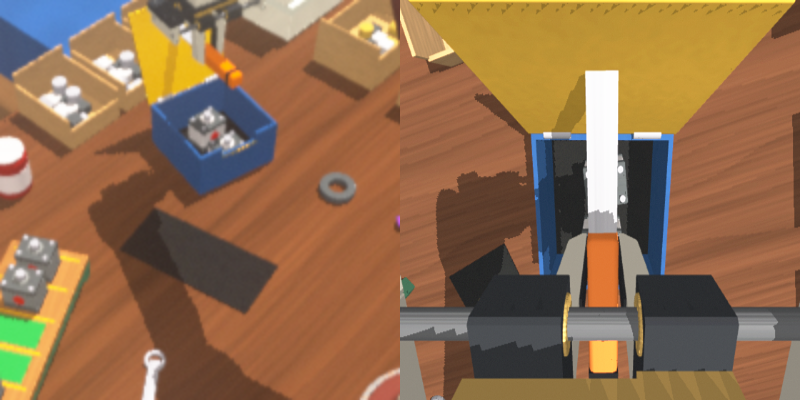

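The lid stands well past upright (~1.9 rad) and both pumps are visible in the case. Taking the bar back.

>>> drive_tool --pt "-10 0 0 0" --pt "-25 0 0 0" --pt "-30 0 0 0" --pt "-30 0 0 0" --pt "-25 0 0 -0.05" --pt "0 0 0 -0.1" --pt "0 0 0 -0.12" --pt "0 0 0 -0.11" --pt "0 0 0 -0.06" --pt "0 0 0 0"

```text
t: 12.55
tool_pos: [0.5069, -0.1888, 0.1952]
tcp_rot: [0.0, 0.996, 0.095, 0.0]
wrist_force: [-0.1, 0.3, -1.0]
finger_gap: 0.0219
gripper_force: 60.0
```

```bash
python3 - <<'E'
from h import *
to(.4966,.0100,.04,.190)
E
```

```text
tool shift mm [  27.2 -197.2  155.2] turn -0.001 norm 252.0 at [ 0.5069 -0.1888  0.1952] yaw 0.1894
```

>>> drive_tool --pt "2 -15 0 0" --pt "5 -36 0 0" --pt "6 -42 0 0" --pt "6 -42 8 0" --pt "5 -38 20 0" --pt "3 -20 36 0" --pt "0 -4 40 0" --pt "0 0 32 0" --pt "0 0 18 0" --pt "0 0 0 0" --pt "0 0 0 0"

```text
t: 13.65
tool_pos: [0.4965, 0.011, 0.0412]
tcp_rot: [-0.0, 0.995, 0.095, 0.0]
wrist_force: [0.7, -0.1, -1.5]
finger_gap: 0.0214
gripper_force: 60.0
```

```bash
python3 - <<'E'
from h import *
to(.4966,.0100,.0062,.190)
E
```

```text
tool shift mm [-0.1  1.  35. ] turn 0.0 norm 35.0 at [0.4965 0.011  0.0412] yaw 0.1903
```

>>> drive_tool --pt "0 1 12 0" --pt "0 0 12 0" --pt "0 0 6 0" --pt "0 0 3 0" --pt "0 0 1.5 0" --pt "0 0 0 0" --pt "0 0 0 0"

```text
t: 14.35
tool_pos: [0.4967, 0.009, 0.0064]
tcp_rot: [-0.0, 0.996, 0.095, 0.0]
wrist_force: [0.7, -1.2, -1.2]
finger_gap: 0.0214
gripper_force: 60.0
```

>>> drive_tool --pt "0 0 0 0" --pt "0 0 0 0" --pt "0 0 0 0" --pt "0 0 0 0" --pt "0 0 0 0" --pt "0 0 -5 0" --pt "0 0 -15 0" --pt "0 0 -30 0" --pt "0 0 -45 0" --pt "0 0 -50 0" --pt "0 0 -50 0" --pt "0 0 -25 0" --grip -1

```text
t: 15.55
tool_pos: [0.4981, 0.0093, 0.231]
tcp_rot: [0.0, 0.995, 0.095, 0.004]
wrist_force: [0.6, 0.7, -1.1]
finger_gap: 0.093
gripper_force: 0.0
```

```bash
python3 - <<'E'
from h import *
c=snap('wrist','w6')
k=.7;p,a,M=pose();print(p,a)
print('expected bar px',proj(c,[[.5905,.0259,.015],[.4153,-.0069,.027]])/k)
# target above case, yaw 2.89
C=np.array([.5995,-.2113]);e=np.array([np.cos(-.249),np.sin(-.249)])
x=C-.01*e;print(x);to(x[0],x[1],.25,np.pi-.249)
cv2.imwrite('pics/w6b.png',cv2.resize(cv2.imread('pics/w6.png'),(400,300)))
E
```

```text
[0.49987793 0.00949696 0.23352036] 0.1898015607023876
expected bar px [[406.56145563 136.05909493]
 [405.46230983 357.92700217]]
[ 0.58980841 -0.20883565]
tool shift mm [ 47.3 231.4 -15.4] turn -2.703 norm 237.0 at [0.4999 0.0095 0.2335] yaw 0.1898
```

View pics/w6b.png

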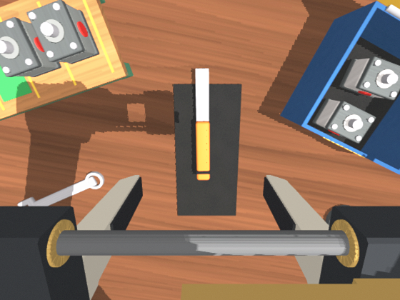

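>>> drive_tool --pt "4 20 -1 0" --pt "8 40 -3 0" --pt "9 44 -3 0" --pt "9 44 -3 0" --pt "9 44 -3 0" --pt "6 29 -2 -0.05" --pt "0 10 0 -0.1"

```text
t: 16.3
tool_pos: [0.5847, -0.2142, 0.2406]
tcp_rot: [0.001, 0.986, 0.168, -0.0]
wrist_force: [0.5, -0.1, -0.8]
finger_gap: 0.0928
gripper_force: 0.0
```

>>> drive_tool --pt "0 0 0 -0.15" --pt "0 0 0 -0.15" --pt "0 0 0 -0.15" --pt "0 0 0 -0.15" --pt "0 0 0 -0.15" --pt "0 0 0 -0.15" --pt "0 0 0 -0.15" --pt "0 0 0 -0.15" --pt "0 0 0 -0.15" --pt "0 0 0 -0.15" --pt "0 0 0 -0.15" --pt "0 0 0 -0.15" --pt "0 0 0 -0.15" --pt "0 0 0 -0.15" --pt "0 0 0 -0.15" --pt "0 0 0 -0.15" --pt "0 0 0 -0.1" --pt "0 0 0 -0.05" --pt "0 0 0 0" --pt "0 0 0 0"

```text
t: 18.3
tool_pos: [0.5845, -0.2094, 0.2409]
tcp_rot: [-0.0, 0.126, 0.992, -0.0]
wrist_force: [0.2, -0.2, -0.5]
finger_gap: 0.0931
gripper_force: 0.0
```

```bash
python3 - <<'E'
from h import *
c=snap('wrist','w7')
C=np.array([.5995,-.2113]);e=np.array([np.cos(-.249),np.sin(-.249)]);x=C-.01*e
to(x[0],x[1],.25,np.pi-.249);print(np.round(sensors.read_state()['joint_positions'],2))
k=.7
f=lambda x,y,z:[*(C+x*e+y*np.array([-e[1],e[0]])),z]
print(proj(c,[f(-.043,0,.056),f(.029,0,.056),f(-.08,.08,.09),f(-.08,-.08,.09)]))
E
```

```text
tool shift mm [-5.   1.8 -9. ] turn -0.004 norm 10.0 at [ 0.5845 -0.2093  0.241 ] yaw 2.8889
[ 0.82  0.71 -0.95  1.46  0.59  1.27  1.13]
[[284.79708248 157.60352613]
 [284.99599532 222.13191236]
 [371.48819981 122.66392326]
 [198.1641     123.40337913]]
```

```bash
python3 - <<'E'
from h import *
a=cv2.resize(cv2.imread('pics/w7.png')[100:280,190:380],None,fx=3,fy=3,interpolation=cv2.INTER_CUBIC)
b=cv2.resize(cv2.imread('pics/w6.png')[70:210,445:560],None,fx=2,fy=2,interpolation=cv2.INTER_CUBIC)
o=np.zeros((540,800,3),np.uint8);o[:,:570]=a;o[:280,570:800]=b;cv2.imwrite('pics/v7.png',o)
E
```

```text
(no output)
```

View pics/v7.png

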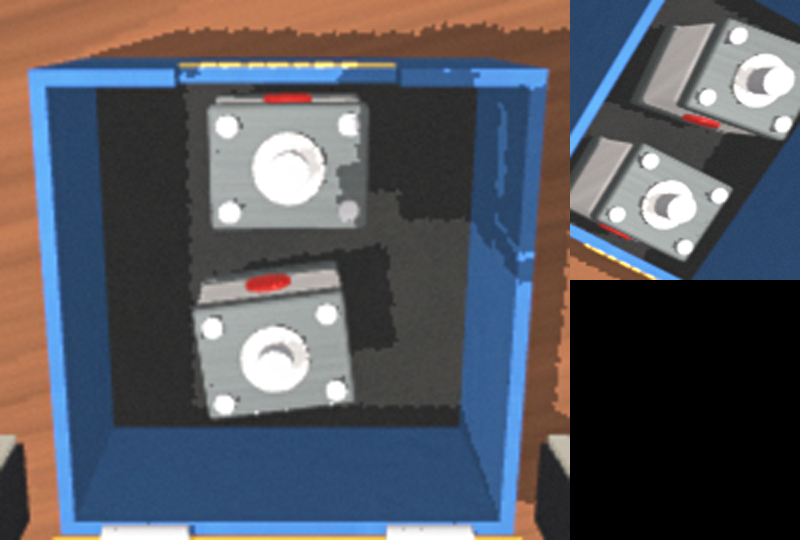

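Front pump's top corners: (208,106),(367,103),(363,229),(212,228); rear pump's: (196,308),(342,289),(352,403),(212,418), turned a few degrees. The inset gives the second view.

```bash
python3 - <<'E'
from h import *
np.set_printoptions(precision=4,suppress=True)
c,w=load('w7'),load('w6')
U=lambda p:(190+p[0]/3,100+p[1]/3); V=lambda p:(445+(p[0]-570)/2,70+p[1]/2)
F=[(208,106),(367,103),(363,229),(212,228)];B=[(196,308),(342,289),(352,403),(212,418)]
# w7 image: up=toward robot, left = ? match via projection of guess
for n,Q,W in(('F',F,[(633,143),(732,187),(690,262),(595,217)]),('B',B,[(727,20),(684,105),(786,138)])):
    G=np.array([onz(c,*U(p),.056) for p in Q]);print(n,'ctr',G.mean(0),'sides',np.array([np.linalg.norm(G[i]-G[i-1]) for i in range(4)])*1e3)
    print(' xdir',[np.arctan2(*(G[i]-G[j])[[1,0]])  for i,j in((0,1),(3,2))],'ydir-90',[np.arctan2(*(G[i]-G[j])[[1,0]])+np.pi/2 for i,j in((0,3),(1,2))])
    for p in W:
        g=onz(w,*V(p),.056);i=np.argmin(np.linalg.norm(G-g,axis=1));print('  ',i,(g-G[i])*1e3,'tri z',*tri((w,*V(p)),(c,*U(Q[i]))))
E
```

```text
F ctr [ 0.5563 -0.1992  0.056 ] sides [42.7051 54.7248 44.0758 53.8629]
 xdir [np.float64(-1.8054185755006422), np.float64(-1.8306086654851745)] ydir-90 [np.float64(4.4716008762836275), np.float64(4.451847433168378)]
   2 [-2.144  5.497  0.   ] tri z [ 0.5839 -0.1778  0.0492] [np.float64(1.8651964464420507), np.float64(1.8651964464422335)]
   3 [ 0.0586 -0.3586  0.    ] tri z [ 0.5704 -0.2306  0.0565] [np.float64(0.0809391736655794), np.float64(0.08093917366564003)]
   0 [-0.4806 -4.2924  0.    ] tri z [ 0.529  -0.22    0.0622] [np.float64(0.42984997959848215), np.float64(0.42984997959864024)]
   1 [0.5196 0.2841 0.    ] tri z [ 0.5419 -0.1672  0.0553] [np.float64(0.20238463038037113), np.float64(0.20238463038021323)]
B ctr [ 0.6226 -0.2208  0.056 ] sides [43.5509 53.6824 44.605  53.1117]
 xdir [np.float64(-1.6896180080005114), np.float64(-1.7091888686455214)] ydir-90 [np.float64(4.573926110711664), np.float64(4.561363265104898)]
   2 [-1.9835  0.6667 -0.    ] tri z [ 0.6469 -0.1974  0.0562] [np.float64(0.9744717578620274), np.float64(0.9744717578620711)]
   1 [ 0.6865 -0.4762  0.    ] tri z [ 0.6042 -0.1911  0.0563] [np.float64(0.3855663077714122), np.float64(0.38556630777159084)]
   0 [ 1.4566 -3.7228  0.    ] tri z [ 0.5977 -0.244   0.0603] [np.float64(1.1907009069228767), np.float64(1.1907009069230017)]
```

```bash
python3 - <<'E'
from h import *
to(.5563,-.1992,.022,2.893)
E
```

```text
tool shift mm [ 29.8   2.8 219.1] turn -0.004 norm 221.0 at [ 0.5845 -0.2093  0.241 ] yaw 2.8889
```

>>> drive_tool --pt "10 1 10 0" --pt "15 1.8 30 0" --pt "4.8 0 45 0" --pt "0 0 45 0" --pt "0 0 35 0" --pt "0 0 20 0" --pt "0 0 15 0" --pt "0 0 12 0" --pt "0 0 7 0" --pt "0 0 0 0" --pt "0 0 0 0"

```text
t: 19.45
tool_pos: [0.5573, -0.1991, 0.023]
tcp_rot: [0.001, 0.126, 0.992, -0.0]
wrist_force: [0.4, -0.8, 1.0]
finger_gap: 0.0933
gripper_force: 0.0
```

```bash
python3 - <<'E'
from h import *
to(.5563,-.1992,.022,2.893)
E
```

```text
tool shift mm [ 1.  -0.3  1. ] turn -0.003 norm 1.0 at [ 0.5573 -0.1991  0.023 ] yaw 2.8898
```

>>> drive_tool --pt "1 0 1 0" --pt "0 0 0 0" --pt "0 0 0 0" --pt "0 0 0 0" --pt "0 0 0 0" --pt "0 0 0 0" --pt "0 0 0 0" --pt "0 0 0 0" --pt "0 0 0 0" --grip 1 --squeeze 35

```text
t: 20.35
tool_pos: [0.5556, -0.1991, 0.0213]
tcp_rot: [-0.0, 0.126, 0.992, -0.0]
wrist_force: [0.0, -0.5, 1.9]
finger_gap: 0.0555
gripper_force: 35.0
```

```bash
python3 - <<'E'
from h import *
s=sensors.read_state();print(pose(s)[:2],s['finger_gap'],s['gripper_force'])
E
```

```text
(array([ 0.55555836, -0.19913295,  0.02126582]), np.float64(2.88978794176869)) 0.05554753915631955 34.97529923915863
```

>>> drive_tool --pt "0 0 -8 0" --pt "0 0 -20 0" --pt "0 0 -35 0" --pt "0 0 -45 0" --pt "0 0 -45 0" --pt "0 0 -45 0" --pt "0 0 -35 0" --pt "0 0 -15 0" --pt "0 0 0 0"

```text
t: 21.25
tool_pos: [0.5564, -0.1981, 0.2713]
tcp_rot: [0.002, 0.125, 0.992, 0.0]
wrist_force: [-0.0, -0.7, -5.2]
finger_gap: 0.0559
gripper_force: 35.0
```

```bash
python3 - <<'E'
from h import *
to(.584,.227,.27,2.08);s=sensors.read_state();print(s['wrist_force'])
E
```

```text
tool shift mm [ 78.9 418.6   1.2] turn 0.811 norm 426.0 at [ 0.5564 -0.1981  0.2713] yaw 2.8905
[-1.05901199e-03 -6.63227258e-01 -5.23527871e+00]
```

>>> drive_tool --pt "3 17 0 0" --pt "6 32 0 0" --pt "8 42 0 0" --pt "8 42 0 0" --pt "8 42 0 0" --pt "8 42 0 0" --pt "8 42 0 0" --pt "8 42 0 0" --pt "8 42 0 0" --pt "7 37 0 0" --pt "5 26 0 0" --pt "2 12 0 0.05" --pt "0 0 0 0.12" --pt "0 0 0 0.15" --pt "0 0 0 0.15" --pt "0 0 0 0.15" --pt "0 0 0 0.12" --pt "0 0 0 0.07" --pt "0 0 0 0" --pt "0 0 0 0"

```text
t: 23.25
tool_pos: [0.5817, 0.2262, 0.2674]
tcp_rot: [-0.001, 0.505, 0.863, -0.001]
wrist_force: [0.3, -0.5, -5.1]
finger_gap: 0.0556
gripper_force: 35.0
```

```bash
python3 - <<'E'
from h import *
np.set_printoptions(precision=4,suppress=True)
c=snap('wrist','w8');print(pose()[:2],np.round(sensors.read_state()['joint_positions'],2))
S=np.array([.545,.297]);a=.512;ex=np.array([np.cos(a),np.sin(a)]);ey=np.array([-ex[1],ex[0]])
f=lambda x,y,z:[*(S+x*ex+y*ey),z]
print(proj(c,[f(x,y,.045) for x in(-.065,.065) for y in(-.16,-.029,.029,.087,.16)]))
# green segmentation
h=cv2.cvtColor(cv2.imread('pics/w8.png'),cv2.COLOR_BGR2HSV)
m=cv2.inRange(h,(45,120,60),(75,255,255));n,l,st,ce=cv2.connectedComponentsWithStats(m)
for i in range(1,n):
    if st[i,4]>300:
        pts=np.argwhere(l==i)[:,::-1].astype(np.float32);r=cv2.minAreaRect(pts);print(st[i],ce[i],r)
E
```

```text
(array([0.5821, 0.226 , 0.2678]), np.float64(2.0824109454638515)) [-0.01  0.62 -0.71  1.41  0.41  1.26 -0.24]
[[234.0051 239.7184]
 [229.0784 133.2246]
 [226.569   78.9823]
 [223.8167  19.4899]
 [219.9495 -64.1039]
 [337.6011 239.9003]
 [343.0064 133.275 ]
 [345.76    78.9552]
 [348.7807  19.3698]
 [353.0257 -64.3691]]
[ 243   17   86   49 3960] [285.7414  40.823 ] ((285.3006286621094, 41.048728942871094), (85.18531036376953, 47.18843078613281), 0.7345210313796997)
[ 245   77   81   44 3426] [284.8698  98.5975] ((284.777099609375, 98.70661926269531), (80.30343627929688, 42.81797409057617), 1.0050859451293945)
```

```bash
cat >> h.py <<'E'
def cards(fn,amin,lo=(45,120,60)):
    h=cv2.cvtColor(cv2.imread('pics/%s.png'%fn),cv2.COLOR_BGR2HSV);m=cv2.inRange(h,lo,(75,255,255))
    n,l,st,ce=cv2.connectedComponentsWithStats(m);return [(st[i],ce[i],np.argwhere(l==i)[:,::-1]) for i in range(1,n) if st[i,4]>amin]
E
python3 - <<'E'
from h import *
np.set_printoptions(precision=4,suppress=True)
c=load('w8')
for st,ce,px in cards('w8',300):
    f,p,M=camof(c)
    W=np.array([onz(c,u,v,.0455)[:2] for u,v in px]);
    o=W.mean(0);r=cv2.minAreaRect(((W-o)*1e4).astype(np.float32))
    ev,E=np.linalg.eigh(np.cov((W-o).T));a=np.arctan2(E[1,1],E[0,1])
    print('card ctr',o,'size mm',np.array(r[1])/10,'rect ctr',o+np.array(r[0])/1e4,'rect ang',r[2],'pca yaw',a if abs(a)<1.6 else a-np.pi*np.sign(a),'pca size',np.sqrt(12*ev)*1e3)
s,d=load('scene0'),load('side0')
for fn,cc in(('scene0',s),('side0',d)):
    for st,ce,px in cards(fn,80): print(fn,st,ce,onz(cc,*ce,.0455))
E
```

```text
card ctr [0.512  0.3548] size mm [88.9474 45.3091] rect ctr [0.512  0.3542] rect ang 28.630050659179688 pca yaw 0.5024927727307662 pca size [45.1821 89.0411]
card ctr [0.5397 0.3037] size mm [88.6444 45.1262] rect ctr [0.5398 0.3034] rect ang 28.38228988647461 pca yaw 0.49946253186937195 pca size [44.9763 88.7881]
scene0 [328 144  26  11 240] [340.8625 149.1208] [0.5133 0.3539 0.0455]
scene0 [328 157  26  12 137] [339.6277 160.4526] [0.5358 0.3074 0.0455]
side0 [179 246  34  18 385] [195.7896 254.6727] [0.5402 0.3017 0.0455]
side0 [173 262  33  20 352] [189.7131 270.6364] [0.5112 0.3482 0.0455]
```

Cards (segmented in the wrist view, sizes 89 x 45 mm as expected, agreeing with the scene and side views) are at (0.512, 0.3545) and (0.540, 0.3036), shelf yaw 0.50.

```bash
python3 - <<'E'
from h import *
to(.5117,.3551,.085,2.071)
E
```

```text
tool shift mm [146.9   2.3 182.9] turn 0.011 norm 235.0 at [0.5821 0.226  0.2678] yaw 2.0824
```

>>> drive_tool --pt "15 0 0 0.011" --pt "35 1 0 0" --pt "40 1.3 0 0" --pt "35 0 3 0" --pt "17 0 15 0" --pt "5 0 35 0" --pt "0 0 42 0" --pt "0 0 40 0" --pt "0 0 28 0" --pt "0 0 14 0" --pt "0 0 6 0" --pt "0 0 0 0" --pt "0 0 0 0"

```text
t: 24.6
tool_pos: [0.5157, 0.357, 0.0879]
tcp_rot: [0.0, 0.511, 0.86, 0.002]
wrist_force: [0.5, -0.3, -4.1]
finger_gap: 0.056
gripper_force: 35.0
```

```bash
python3 - <<'E'
from h import *
to(.5117,.3551,.0635,2.071);print(sensors.read_state()['wrist_force'])
E
```

```text
tool shift mm [ 0.2 -4.5 24.4] turn -0.002 norm 25.0 at [0.5157 0.357  0.0879] yaw 2.0689
[ 0.51353126 -0.27556575 -4.12198313]
```

>>> drive_tool --pt "0 -4.5 8 0" --pt "0 0 6 0" --pt "0 0 0 0" --pt "0 0 0 0"

```text
t: 25.0
tool_pos: [0.5109, 0.3535, 0.0721]
tcp_rot: [0.0, 0.511, 0.86, -0.0]
wrist_force: [-0.9, 0.2, -4.8]
finger_gap: 0.056
gripper_force: 35.0
```

```bash
python3 - <<'E'
from h import *
to(.5117,.3551,.0635,2.071);print(sensors.read_state()['wrist_force'],pose()[2])
E
```

```text
tool shift mm [1.  1.4 8.6] turn -0.002 norm 9.0 at [0.5109 0.3535 0.0721] yaw 2.0688
[-0.91072904  0.17359779 -4.80873566] [[-4.77690809e-01  8.78528025e-01 -2.26516577e-05]
 [ 8.78528023e-01  4.77690806e-01 -8.60826308e-05]
 [-6.48055150e-05 -6.10209976e-05 -9.99999996e-01]]
```

>>> drive_tool --pt "1 1.4 3 0" --pt "0 0 2 0" --pt "0 0 1 0" --pt "0 0 0 0" --pt "0 0 0 0"

```text
t: 25.5
tool_pos: [0.5117, 0.3552, 0.0662]
tcp_rot: [-0.0, 0.511, 0.86, 0.0]
wrist_force: [0.4, -0.9, -5.6]
finger_gap: 0.0561
gripper_force: 35.0
```

```bash
python3 - <<'E'
from h import *
to(.5117,.3551,.0635,2.071);print(sensors.read_state()['wrist_force'])
E
```

```text
tool shift mm [-0.1 -0.   2.7] turn -0.002 norm 3.0 at [0.5117 0.3552 0.0662] yaw 2.0689
[ 0.44814753 -0.87510457 -5.55691434]
```

>>> drive_tool --pt "0 0 1 0" --pt "0 0 1 0" --pt "0 0 0.5 0" --pt "0 0 0 0"

```text
t: 25.9
tool_pos: [0.5116, 0.3551, 0.0636]
tcp_rot: [-0.0, 0.511, 0.86, -0.0]
wrist_force: [0.3, -0.1, -4.9]
finger_gap: 0.0561
gripper_force: 35.0
```

>>> drive_tool --pt "0 0 0.5 0" --pt "0 0 0.5 0" --pt "0 0 0 0"

```text
t: 26.2
tool_pos: [0.5116, 0.3551, 0.0626]
tcp_rot: [-0.0, 0.511, 0.86, -0.0]
wrist_force: [0.2, -0.8, -5.9]
finger_gap: 0.0559
gripper_force: 35.0
```

>>> drive_tool --pt "0 0 0.5 0" --pt "0 0 0.5 0" --pt "0 0 0 0"

```text
t: 26.5
tool_pos: [0.5117, 0.3552, 0.0623]
tcp_rot: [0.0, 0.511, 0.86, 0.0]
wrist_force: [-1.0, -0.9, -0.1]
finger_gap: 0.0556
gripper_force: 35.0
```

Contact (weight off the wrist). Release and rise.

>>> drive_tool --pt "0 0 0 0" --pt "0 0 0 0" --pt "0 0 0 0" --pt "0 0 0 0" --pt "0 0 -5 0" --pt "0 0 -15 0" --pt "0 0 -30 0" --pt "0 0 -45 0" --pt "0 0 -45 0" --pt "-15 0 -40 0" --pt "-40 0 -20 0" --pt "-40 0 0 0" --pt "-35 0 0 0" --pt "-17 0 0 0" --pt "0 0 0 0" --pt "0 0 0 0" --grip -1

```text
t: 28.1
tool_pos: [0.5806, 0.2281, 0.2621]
tcp_rot: [-0.001, 0.51, 0.86, 0.001]
wrist_force: [-0.6, 0.3, 0.6]
finger_gap: 0.0929
gripper_force: 0.0
```

```bash
python3 - <<'E'
from h import *
np.set_printoptions(precision=4,suppress=True)
c=snap('wrist','w9');print(pose()[:2])
for st,ce,px in cards('w9',40):
    W=np.array([onz(c,u,v,.0455)[:2] for u,v in px]);print(st,W.mean(0))
a=.5;ex=np.array([np.cos(a),np.sin(a)]);ey=np.array([-ex[1],ex[0]]);K=np.array([.512,.3545])
f=lambda x,y,z:[*(K+x*ex+y*ey),z]
P=proj(c,[f(x,y,.098) for x,y in((-.028,-.022),(.028,-.022),(.028,.022),(-.028,.022))]);print(P)
im=cv2.imread('pics/w9.png');im=im[:200,190:390];im=cv2.resize(im,None,fx=3,fy=3,interpolation=cv2.INTER_CUBIC)
cv2.imwrite('pics/w9b.png',im)
to(.6226,-.2208,.25,3.005)
E
```

```text
(array([0.5802, 0.229 , 0.2622]), np.float64(2.0730500521298656))
[ 240   19   87   48 1274] [0.5111 0.3517]
[ 242   80   83   43 3498] [0.5394 0.3037]
[[252.4514  59.0921]
 [313.7925  59.0932]
 [315.1105   4.5255]
 [251.1032   4.5285]]
tool shift mm [-414.7 -179.4   11. ] turn -0.932 norm 452.0 at [0.5802 0.229  0.2622] yaw 2.0731
```

>>> drive_tool --pt "-18 -8 0 0" --pt "-35 -15 0 0" --pt "-42 -18 0 0" --pt "-42 -18 0 0" --pt "-42 -18 0 0" --pt "-42 -18 0 0" --pt "-42 -18 0 0" --pt "-42 -18 0 0" --pt "-42 -18 0 0" --pt "-38 -17 0 0" --pt "-22 -10 0 0" --pt "-7.7 -3.4 0 -0.06" --pt "0 0 0 -0.12" --pt "0 0 0 -0.15" --pt "0 0 0 -0.15" --pt "0 0 0 -0.15" --pt "0 0 0 -0.15" --pt "0 0 0 -0.1" --pt "0 0 0 -0.05" --pt "0 0 0 0"

```text
t: 30.15
tool_pos: [0.6232, -0.2208, 0.2619]
tcp_rot: [0.0, 0.069, 0.998, 0.001]
wrist_force: [-0.1, -0.5, 0.4]
finger_gap: 0.0929
gripper_force: 0.0
```

```bash
python3 - <<'E'
from h import *
to(.6226,-.2208,.022,3.005)
E
```

```text
tool shift mm [  0.6  -0.6 239.9] turn -0.002 norm 240.0 at [ 0.6232 -0.2208  0.2619] yaw 3.0033
```

>>> drive_tool --pt "0.6 -0.6 15 0" --pt "0 0 35 0" --pt "0 0 45 0" --pt "0 0 45 0" --pt "0 0 35 0" --pt "0 0 25 0" --pt "0 0 18 0" --pt "0 0 14 0" --pt "0 0 8 0" --pt "0 0 0 0" --pt "0 0 0 0"

```text
t: 31.25
tool_pos: [0.6226, -0.2244, 0.0228]
tcp_rot: [0.001, 0.071, 0.997, -0.0]
wrist_force: [-0.5, -0.3, 0.3]
finger_gap: 0.093
gripper_force: 0.0
```

```bash
python3 - <<'E'
from h import *
to(.6226,-.2208,.022,3.005)
E
```

```text
tool shift mm [0.5 3.6 0.8] turn -0.006 norm 4.0 at [ 0.6226 -0.2244  0.0228] yaw 2.9986
```

>>> drive_tool --pt "0.5 3.6 0.8 -0.006" --pt "0 0 0 0" --pt "0 0 0 0"

```text
t: 31.55
tool_pos: [0.6221, -0.2207, 0.0215]
tcp_rot: [0.001, 0.068, 0.998, -0.0]
wrist_force: [0.4, -0.4, -0.3]
finger_gap: 0.0929
gripper_force: 0.0
```

>>> drive_tool --pt "0 0 0 0" --pt "0 0 0 0" --pt "0 0 0 0" --pt "0 0 0 0" --pt "0 0 0 0" --pt "0 0 0 0" --pt "0 0 0 0" --pt "0 0 0 0" --grip 1 --squeeze 35

```text
t: 32.35
tool_pos: [0.6216, -0.2212, 0.0208]
tcp_rot: [-0.0, 0.068, 0.998, -0.0]
wrist_force: [-0.3, -1.2, 0.3]
finger_gap: 0.0557
gripper_force: 35.0
```

```bash
python3 - <<'E'
from h import *
to(.6226,-.2208,.022,3.005)
E
```

```text
tool shift mm [-0.9  0.5 -1.2] turn -0.0 norm 2.0 at [ 0.6216 -0.2212  0.0208] yaw 3.0046
```

>>> drive_tool --pt "0 0 -8 0" --pt "0 0 -20 0" --pt "0 0 -35 0" --pt "0 0 -45 0" --pt "0 0 -45 0" --pt "0 0 -45 0" --pt "0 0 -35 0" --pt "0 0 -15 0" --pt "0 0 0 0"

```text
t: 33.25
tool_pos: [0.6223, -0.2203, 0.2705]
tcp_rot: [0.001, 0.068, 0.998, -0.0]
wrist_force: [1.0, -0.7, -5.3]
finger_gap: 0.0559
gripper_force: 35.0
```

```bash
python3 - <<'E'
from h import *
to(.5398,.3036,.26,2.071)
E
```

```text
tool shift mm [152.9 507.8  10. ] turn 0.934 norm 530.0 at [ 0.6223 -0.2203  0.2705] yaw 3.0054
```

>>> drive_tool --pt "5 17 0 0" --pt "10 33 0 0" --pt "13 43 0 0" --pt "13 43 0 0" --pt "13 43 0 0" --pt "13 43 0 0" --pt "13 43 0 0" --pt "13 43 0 0" --pt "13 43 0 0" --pt "13 43 0 0" --pt "13 43 0 0" --pt "11 37 0 0" --pt "7 24 0 0" --pt "3 10 0 0" --pt "0 0 0 0"

```text
t: 34.75
tool_pos: [0.5371, 0.3045, 0.2669]
tcp_rot: [-0.002, 0.066, 0.998, -0.001]
wrist_force: [-0.1, 0.2, -4.6]
finger_gap: 0.0559
gripper_force: 35.0
```

>>> drive_tool --pt "0 0 0 0.08" --pt "0 0 0 0.14" --pt "0 0 0 0.15" --pt "0 0 0 0.15" --pt "0 0 0 0.15" --pt "0 0 0 0.14" --pt "0 0 0 0.08" --pt "0 0 0 0.044" --pt "0 0 0 0" --pt "0 0 0 0"

```text
t: 35.75
tool_pos: [0.5398, 0.3011, 0.2681]
tcp_rot: [0.0, 0.511, 0.86, -0.001]
wrist_force: [-0.2, -1.3, -4.2]
finger_gap: 0.0556
gripper_force: 35.0
```

```bash
python3 - <<'E'
from h import *
to(.5394,.3044,.075,2.071)
E
```

```text
tool shift mm [  3.3   1.6 193.1] turn -0.002 norm 193.0 at [0.5398 0.3011 0.2681] yaw 2.0694
```

>>> drive_tool --pt "3.3 1.6 15 0" --pt "0 0 35 0" --pt "0 0 38 0" --pt "0 0 28 0" --pt "0 0 14 0" --pt "0 0 0 0" --pt "0 0 0 0"

```text
t: 36.45
tool_pos: [0.5401, 0.3075, 0.1401]
tcp_rot: [0.0, 0.51, 0.86, 0.001]
wrist_force: [0.5, 0.1, -4.0]
finger_gap: 0.056
gripper_force: 35.0
```

```bash
python3 - <<'E'
from h import *
to(.5394,.3044,.068,2.071)
E
```

```text
tool shift mm [-2.4 -2.3 72.1] turn -0.0 norm 72.0 at [0.5401 0.3075 0.1401] yaw 2.0705
```

>>> drive_tool --pt "-2.4 -2.3 8 0" --pt "0 0 20 0" --pt "0 0 20 0" --pt "0 0 14 0" --pt "0 0 7 0" --pt "0 0 3 0" --pt "0 0 0 0" --pt "0 0 0 0"

```text
t: 37.25
tool_pos: [0.5389, 0.3043, 0.0678]
tcp_rot: [0.0, 0.51, 0.86, 0.001]
wrist_force: [-1.4, -0.6, -5.2]
finger_gap: 0.0557
gripper_force: 35.0
```

```bash
python3 - <<'E'
from h import *
to(.5394,.3044,.064,2.071)
E
```

```text
tool shift mm [-0.2  0.5  3.8] turn -0.0 norm 4.0 at [0.5389 0.3043 0.0678] yaw 2.0708
```

>>> drive_tool --pt "-0.2 0.5 1.5 0" --pt "0 0 1.2 0" --pt "0 0 1 0" --pt "0 0 0.5 0" --pt "0 0 0 0" --pt "0 0 0 0"

```text
t: 37.85
tool_pos: [0.5389, 0.3038, 0.0627]
tcp_rot: [-0.0, 0.51, 0.86, 0.0]
wrist_force: [-0.3, -0.3, -5.3]
finger_gap: 0.056
gripper_force: 35.0
```

```bash
python3 - <<'E'
from h import *
to(.5394,.3044,.0618,2.071);print(sensors.read_state()['wrist_force'])
E
```

```text
tool shift mm [0.3 0.8 0.9] turn -0.0 norm 1.0 at [0.5389 0.3038 0.0627] yaw 2.0709
[-0.28961504 -0.2797402  -5.26968009]
```

>>> drive_tool --pt "0.3 0.8 0.5 0" --pt "0 0 0.5 0" --pt "0 0 0.3 0" --pt "0 0 0 0" --pt "0 0 0 0"

```text
t: 38.35
tool_pos: [0.5396, 0.3046, 0.0618]
tcp_rot: [0.0, 0.51, 0.86, 0.0]
wrist_force: [-0.5, 0.4, -1.6]
finger_gap: 0.0555
gripper_force: 35.0
```

>>> drive_tool --pt "0 0 0.3 0" --pt "0 0 0 0"

```text
t: 38.55
tool_pos: [0.5396, 0.3046, 0.0618]
tcp_rot: [0.0, 0.51, 0.86, 0.0]
wrist_force: [0.1, -1.5, 2.3]
finger_gap: 0.0557
gripper_force: 35.0
```

>>> drive_tool --pt "0 0 0 0" --pt "0 0 0 0" --pt "0 0 0 0" --pt "0 0 0 0" --pt "0 0 -5 0" --pt "0 0 -15 0" --pt "0 0 -30 0" --pt "0 0 -45 0" --pt "0 0 -45 0" --pt "-10 0 -40 0" --pt "-20 0 -30 0" --pt "-25 0 -20 0" --pt "-15 0 0 0" --pt "0 0 0 0" --pt "0 0 0 0" --grip -1

```text
t: 40.05
tool_pos: [0.5718, 0.243, 0.2896]
tcp_rot: [-0.001, 0.51, 0.86, -0.001]
wrist_force: [-0.1, 0.9, -0.1]
finger_gap: 0.093
gripper_force: 0.0
```

```bash
python3 - <<'E'
from h import *
c=snap('wrist','w10');s=snap('scene','s2');print(pose()[:2])
im=cv2.imread('pics/w10.png')
a=cv2.resize(im[:270,180:400],None,fx=2.2,fy=2.2,interpolation=cv2.INTER_CUBIC)
sc=cv2.imread('pics/s2.png')[110:340,210:400];b=cv2.resize(sc,None,fx=1.65,fy=1.65,interpolation=cv2.INTER_CUBIC)
o=np.zeros((594,800,3),np.uint8);o[:a.shape[0],:a.shape[1]]=a;o[:b.shape[0],484:484+b.shape[1]]=b;cv2.imwrite('pics/v10.png',o)
E
```

```text
(array([0.57139311, 0.24421139, 0.28973015]), np.float64(2.07365622981567))
```

View pics/v10.png

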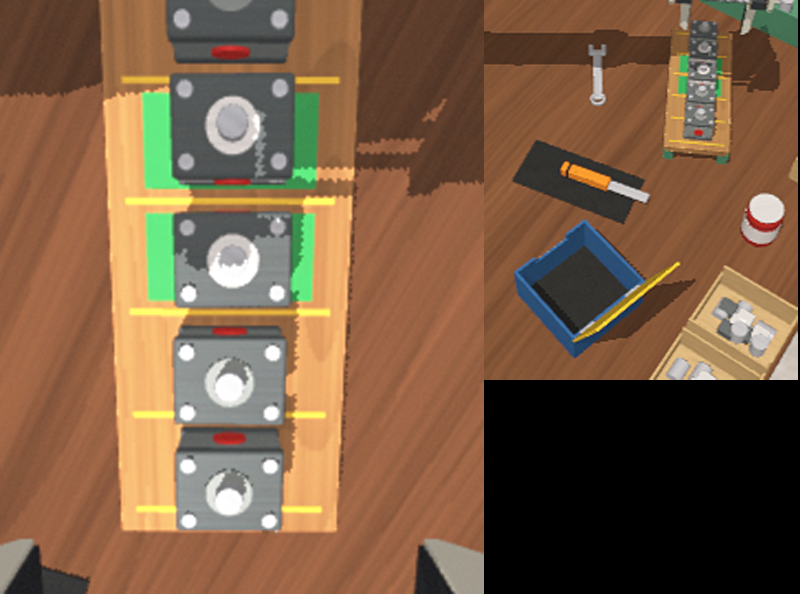

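The five pumps stand in one row with both cards filled. The case is empty, the lid is open, and the bar is on its mat. Checking the offsets numerically.

```bash
python3 - <<'E'
from h import *
c=load('w10');U=lambda u,v:(180+u/2.2,v/2.2)
a=.5;ex=np.array([np.cos(a),np.sin(a)]);ey=np.array([-ex[1],ex[0]]);K=np.array([.512,.3545])
for n,Q,z in(('card1',[(142,93),(319,93),(319,189),(142,189)],.0455),('pump1',[(171,73),(294,73),(296,180),(169,180)],.098),('card2',[(146,213),(314,213),(314,300),(148,300)],.0455),('pump2',[(174,211),(291,211),(290,306),(174,306)],.098),('stock',[(174,340),(286,338),(285,423),(174,423)],.097)):
    G=np.array([onz(c,*U(*q),z)[:2] for q in Q])-K;m=G.mean(0);print(n,(np.array([m@ex,m@ey])*1e3).round(1),[round(np.linalg.norm(G[i]-G[i-1])*1e3) for i in range(4)])
E
```

```text
card1 [ 0.3 -0.7] [46, 90, 46, 93]
pump1 [ 1.2 -0.5] [44, 54, 44, 58]
card2 [  0.4 -58.4] [45, 89, 45, 91]
pump2 [  1.3 -57.7] [43, 54, 43, 56]
stock [ 1.000e-01 -1.164e+02] [42, 55, 43, 56]
```

Both pumps are within about 1 mm of their card centres, square with the shelf, so I'm handing in.

```bash
python3 -c "
from cell import sign_off
print(sign_off())"
```

```text
the job is handed in; nothing more can be done
None
```

I levered the lid open past upright with the orange bar, laid the bar back on its mat, and stood both pumps on their green cards within about 1 mm of centre and square; the job was handed in at about 40 s.

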